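# Level the collars of a bridge magnifier and lay its lens bridge across

## Robot

A 6-joint arm with a two-finger parallel gripper is mounted at the origin on a cart in front of the work surface, level with it; the furniture and walls round the work are solid. World frame = base frame: x ahead of the robot, y to its left, z up, the work surface at z = 0. Lengths are in m, angles in rad, forces in N, time in s.
With the tool pointing down it reaches from about 0.35 to 0.85 m from the base axis. Payload 8.1 kg.
Tool frame: the origin (TCP) lies midway between the tips of the shut fingers; the grasp point (between the pads) lies env.tcp_to_grasp behind it (env.tcp_to_grasp is the distance from the TCP to the grasp point, in m); z points along the fingers, y is the line along which they close (so a half turn about z gives the same grasp; the last joint's range is limited). The gripper opens to 85 mm and grips with 20 to 120 N. Pads are 22 mm wide; open, the fingers measure 114 mm over their backs; the gripper's body (76 mm by 85 mm) begins 54 mm behind the grasp point. The pads swing forward as they close: fully open they stand 13 mm farther back than shut.
Start: joints at [1.215, 0.13, 1.488, -0, 1.523, -0.085], TCP at [0.16, 0.578, 0.231] pointing down, gripper open.
Joint ranges: [-2.96, 2.96], [-0.89, 2.26], [0.02, 2.5], [-1.34, 4.48], [0, 2.73], [-2.66, 2.66]. Speed limits (rad/s): [2.39, 2.39, 2.79, 3.14, 3.14, 3.14].

## Interface

Orientations are given as a unit quaternion [x, y, z, w].
In Python, from rig import env gives the robot as it stands. The module is installed in compiled form; this text tells all that it offers.
- The arm moves only by the shell command python3 -m crank 'ROWS' [FORCE]. ROWS is JSON, one flat list of numbers, 5 for each row, row after row: the shift along the tool's x, y, z in mm, then the turn about the tool's z in units of 6 degrees (1.0 is 6 degrees), then the closure, from 0 (fully open) to 1 (shut). A call has 1 to 8 rows; each row shifts and turns the commanded pose from where the row before left it, along the tool's axes as they then stand; what a row does not reach is not made up. A row lasts 1/12 s, in which the tool goes at most 41.7 mm and 7.16 degrees, less where a joint would pass 70% of its speed; a pose out of reach is approached as far as the arm can. A call with a gripper value outside its range is refused whole. The fingers move at their own pace and stop on an object; FORCE is the grip in N (left out, the last holds). Time passes only in rows, so rows that do not move let the fingers close. It gives the time, the measured TCP pose, the force, the opening and the grip force at its end, in the units of the state.
- env.observe(): the state, without advancing time (a new reading comes with each control period).
- env.snapshot(name): name is "scene" or "side" or "wrist"; returns the picture (480x640x3 uint8, blue, green, red); there is no depth.
- env.camera_info(name): a dict with "fx", "fy", "cx", "cy" (pixels), "xyz" and "attitude" of the camera in the world. Camera axes: x right, y up, looking along -z (the intrinsics and any distortion apply to the point x, -y, -z); pixel columns grow to the right and rows downward; lengths in m; the calibration is good to about 2 mm. A picture is of the moment at which its call begins: read the wrist's pose just before it. camera_info takes no time and is no camera call; for the wrist camera it gives the pose at the moment of the call.
- env.job_done(): hands the job in; it is judged then, once.
The state is a dict: "t": time; "qpos": joint angles; "joint_velocities": joint speeds; "joint_torque": joint torques, N m; "tcp_pos": TCP position; "tool_rot": TCP orientation; "force": force on the tool from outside, world axes, zero at the start; "moment": the same for the moment, N m; "finger_gap": opening from 0.0 (shut) to 1.0 (fully open); "grip_force": force on a finger pad.
Only numpy, scipy, OpenCV 4.12 (cv2) and the standard library are available. Lean on these libraries where they do the work, as an engineer would, in place of code of your own. Each camera call takes 0.05 s, during which the arm holds its last target. There are 200 camera calls.

## Task

One collar of the magnifier stand has run down its post: spin that knurled collar up its threaded post until its top is level with the top of the other collar, which is set right and must not be turned. Then lay the lens bridge across the two collars, one post in the fork at each of its ends, so that the lens lies level over the print; do not drop it, and leave the other things on the desk where they are.

Things in the scene. Friction and masses are not known exactly. Their poses are not given: they have to be found in the camera images.
- stand: the magnifier stand's base, fixed to the desk: a marble slab 130 mm (its x) by 270 mm (its y) by 16 mm high, with a contact print lying between the posts; origin at the centre of its underside, z up. The two posts stand 95 mm either side of its centre along its y, which of them on which side varies
- stand_mid (a point): the centre of the slab's upper face, midway between the posts
- post_low: the post whose collar has run down: a fixed upright threaded steel rod, 14 mm thick, its top 105 mm above the slab (121 mm above the desk), with a foot 40 mm wide and 9 mm high; origin on its axis at the slab's upper face
- post_set: the post whose collar is set right; the same size, origin alike
- collar_low_top (a point): centre of the top face of the collar that has run down: a knurled brass cylinder 44 mm in diameter and 28 mm high round its post, from this point down. It starts 7 to 21 mm lower than the other collar, its top 69 to 75 mm above the slab, so up to 36 mm of rod stands above it
- collar_set_top (a point): centre of the top face of the other collar, of the same size, 82 to 90 mm above the slab
- collar_low (a joint): turn of the run-down collar in rad, growing anticlockwise seen from above; it rises 16 mm for each whole anticlockwise turn (2.55 mm per rad; quick right-hand thread), can climb at least 3 mm past the level of the other collar, turns with a light friction of 0.05 N m, and stays where it is left
- collar_set (a joint): turn of the other collar in rad, same sense and thread; not to be changed
- bridge: the loose lens bridge, 0.16 kg: a black frame 214 mm long (its y), 48 mm wide (x), 12 mm high, holding a clear bar lens 1 mm prouder over its middle 132 mm; starts flat on the desk. Origin at the centre of its underside, z up. Each end is a fork open outward (see its points); either end may go to either post. Grasp it across its 48 mm width at its middle
- bridge_fork (a point): the place for a post's axis in the fork at the bridge's +y end, 95 mm from its centre, on its underside: the slot is 20 mm wide, its inner end 85 mm from the bridge's centre, between two prongs 14 mm wide that reach to 107 mm, so a post has 3 mm to spare. The other end mirrors it
- pen_pot: pen pot, 88 mm wide and 147 mm high with its pens, origin at the centre of its underside, standing between the stand and where the bridge starts; not to be disturbed
- sculpture: cast ornament on a black foot, 255 mm wide along its y and 284 mm high, at the back of the desk behind the stand; origin at the centre of its underside; not to be disturbed
- ink_bottle: square ink bottle, 48 mm wide and 56 mm high, in front of the pen pot; origin under its centre; not to be disturbed
- clip_tin: round tin, 68 mm wide and 30 mm high, behind the pen pot; origin under its centre; not to be disturbed
- letter_opener: brass letter opener lying flat to the right of where the bridge starts, 17 x 195 x 8 mm, origin under its middle, long axis y; not to be disturbed

How it is judged:
On the way, in this order (a step that is already met when the one before it is completed fails the run):
1. the run-down collar is spun up level with the other (z of collar_low_top in the frame of collar_set_top between -0.0022 and 0.0022 m), for 0.3 s.
2. the lens bridge lies across both collars, a post in each fork (horizontal distance between bridge and stand_mid below 0.008 m and angle between the y axis of bridge and the y axis of stand, either way round below 0.08 rad and z of bridge in the frame of collar_set_top between -0.003 and 0.003 m and angle between bridge's own z axis and vertical below 0.02 rad), for 0.3 s.
At the end, for the whole second after the job is handed in: The two collar tops are level within 2.2 mm; the lens bridge rests on both collars with a post in each fork (centre within 8 mm of the stand's, along it within 0.08 rad, underside within 3 mm of the set collar's top, tilt under 0.02 rad), released and at rest (all of step 1 and all of step 2 and linear speed of bridge below 0.01 m/s and velocity of joint collar_low between -0.05 and 0.05 rad/s); the robot touches nothing.
It fails at once if the collar that is set right is turned (its top moves more than 2 mm) (distance of collar_set_top from where it was at the start of the episode above 0.002 m).
It fails at once if the lens bridge is dropped (moves faster than 0.5 m/s with no finger on it) (linear speed of bridge above 0.5 m/s and contact force between the fingers and bridge below 0.1 N).
It fails at once if one of the other things on the desk is moved more than 20 mm (distance of any of pen_pot, sculpture, ink_bottle, clip_tin, letter_opener from where it was at the start of the episode above 0.02 m).
It also fails if it takes over 72 s, if anything falls off the work surface, if the arm or the gripper's body presses on something with over 40 N, if the wrist force passes 120 N, or if a joint passes its speed limit or range.

## Working session

There is one attempt and no reset: what is moved stays moved. The work goes in short steps, Python scripts to look and compute and a shell command to move; the robot and the scene stay as the last step left them, time stands still between calls to the robot, and variables do not carry over. Pictures are saved under pics/ and viewed, at most 11 in all, crops included, and the job is handed in when it is done.

```bash
mkdir -p pics; cat > h.py <<'E'
import numpy as np,cv2
from rig import env
from scipy.spatial.transform import Rotation as R
def ray(ci,u,v):
    D=ci.get('dist',ci.get('distortion'))
    K=np.array([[ci['fx'],0,ci['cx']],[0,ci['fy'],ci['cy']],[0,0,1.]])
    p=cv2.undistortPoints(np.array([[[u,v]]],float),K,None if D is None else np.array(D,float))[0,0]
    a=np.array(ci['attitude']); r=R.from_quat(a) if a.size==4 else R.from_matrix(a)
    d=r.apply([p[0],-p[1],-1]); return np.array(ci['xyz']),d/np.linalg.norm(d)
def plane(ci,u,v,z):
    o,d=ray(ci,u,v); return o+d*(z-o[2])/d[2]
def tri(c1,p1,c2,p2):
    o1,d1=ray(c1,*p1);o2,d2=ray(c2,*p2)
    s=np.linalg.lstsq(np.c_[d1,-d2],o2-o1,rcond=None)[0]
    a=o1+s[0]*d1;b=o2+s[1]*d2
    return (a+b)/2,np.linalg.norm(a-b)
E
python3 - <<'E'
from h import *
s=env.observe();print(s,env.tcp_to_grasp)
for n in("scene","side","wrist"):
    print(n,env.camera_info(n)); cv2.imwrite(f"pics/{n}0.png",env.snapshot(n))
E
```

```text
{'t': 0.0, 'qpos': array([ 1.21461441e+00,  1.31145161e-01,  1.48932667e+00,  2.20802804e-05,
        1.52296775e+00, -8.54300706e-02]), 'joint_velocities': array([-2.23445772e-03,  2.24174869e-03, -3.18124095e-04, -1.10357868e-03,
        1.18909059e-06, -6.78016614e-04]), 'joint_torque': array([-3.49306843e-03, -5.69388449e+01, -5.00554776e+01, -4.63259057e-04,
        1.47710089e-02, -5.01028126e-05]), 'tcp_pos': array([0.16026676, 0.57762153, 0.23022795]), 'tool_rot': array([ 1.34963279e-01,  9.90850170e-01, -8.98623783e-04, -2.13011778e-04]), 'force': array([-0.45286588, -0.54979258, -0.21925324]), 'moment': array([-0.00478887, -0.02037949, -0.01823456]), 'grip_force': 0.0, 'finger_gap': 0.9980030154569237} 0.0187
scene {'fx': 499.0468970418053, 'fy': 499.0468970418053, 'cx': 310.6236837419543, 'cy': 236.74366678266205, 'xyz': array([ 0.07802938, -0.76283529,  0.87398129]), 'attitude': array([ 0.36570309, -0.12134066, -0.31222964,  0.86836072])}
side {'fx': 436.1678995206721, 'fy': 436.1678995206721, 'cx': 316.7823199348756, 'cy': 239.983825590972, 'xyz': array([ 0.4335616 , -1.15481774,  0.65241346]), 'attitude': array([ 0.50563005, -0.03246237, -0.05832127,  0.86016456])}
wrist {'fx': 408.55540236937526, 'fy': 408.55540236937526, 'cx': 319.7817192037651, 'cy': 235.70071328452073, 'xyz': array([0.08597839, 0.59877044, 0.37259209]), 'attitude': array([-0.12230475, -0.09201218,  0.59828596,  0.78652986])}
```

View pics/scene0.png

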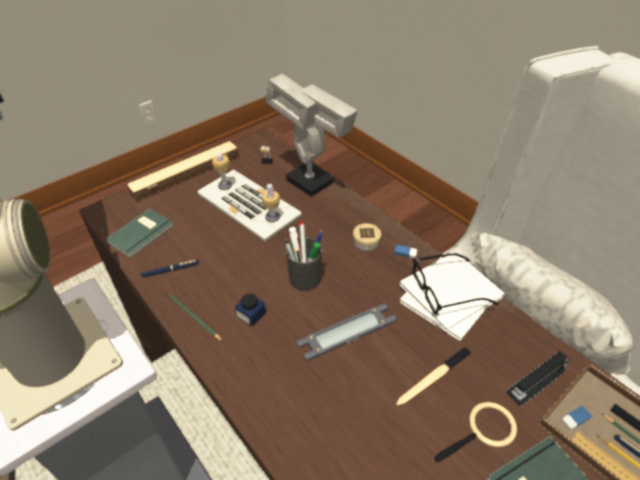

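View pics/side0.png

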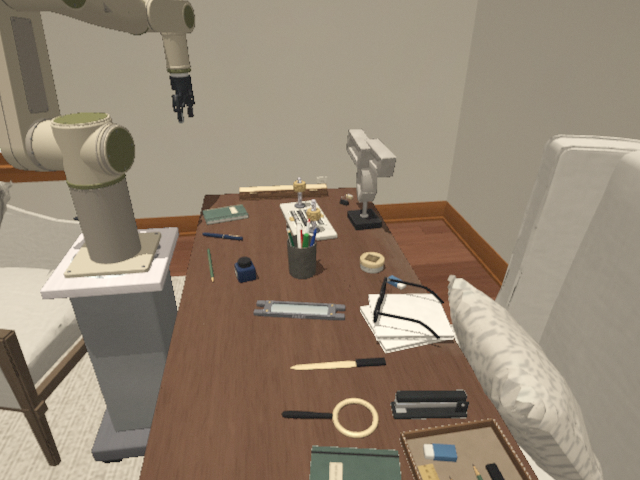

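The scene view shows the stand near (248,203), with its collars near (221,163) and (272,200). The bridge is at about (347,330), the pot at (305,265), and the sculpture base at (310,180).

```bash
python3 - <<'E'
from h import *
S=env.camera_info("scene");D=env.camera_info("side")
for n,ps,pd,z in(("slabmid",(249,203),(308,220),.016),("bridge",(347,331),(300,310),.006),("bridge left",(303,346),(256,309),.006),("bridge right",(391,316),(344,311),.006),("pot base",(305,278),(302,270),0.01),("sculp",(310,180),(366,219),.02)):
    print(n,plane(S,*ps,z).round(4),plane(D,*pd,z).round(4))
print(tri(S,(221,156),D,(300,181)),tri(S,(270,188),D,(314,205)))
a=cv2.imread("pics/scene0.png")[130:250,180:320]; b=cv2.imread("pics/side0.png")[165:250,270:350]; c=cv2.imread("pics/wrist0.png")
im=np.zeros((600,800,3),np.uint8)
im[:300,:350]=cv2.resize(a,(350,300),interpolation=2); im[:300,400:682]=cv2.resize(b,(282,300),interpolation=2); im[300:,:400]=cv2.resize(c,(400,300))
cv2.imwrite("pics/m1.png",im)
E
```

```text
slabmid [0.5696 0.1225 0.016 ] [0.5732 0.115  0.016 ]
bridge [ 0.5024 -0.3366  0.006 ] [ 0.5015 -0.336   0.006 ]
bridge left [ 0.4096 -0.3065  0.006 ] [ 0.3984 -0.3179  0.006 ]
bridge right [ 0.5996 -0.3681  0.006 ] [ 0.6038 -0.354   0.006 ]
pot base [ 0.5237 -0.1707  0.01  ] [ 0.5236 -0.1706  0.01  ]
sculp [0.7501 0.0898 0.02  ] [0.7604 0.0879 0.02  ]
(array([0.56151809, 0.22410363, 0.1119593 ]), np.float64(0.004851881802564901)) (array([0.58596161, 0.04123591, 0.10475174]), np.float64(0.00599614014886174))
```

View pics/m1.png

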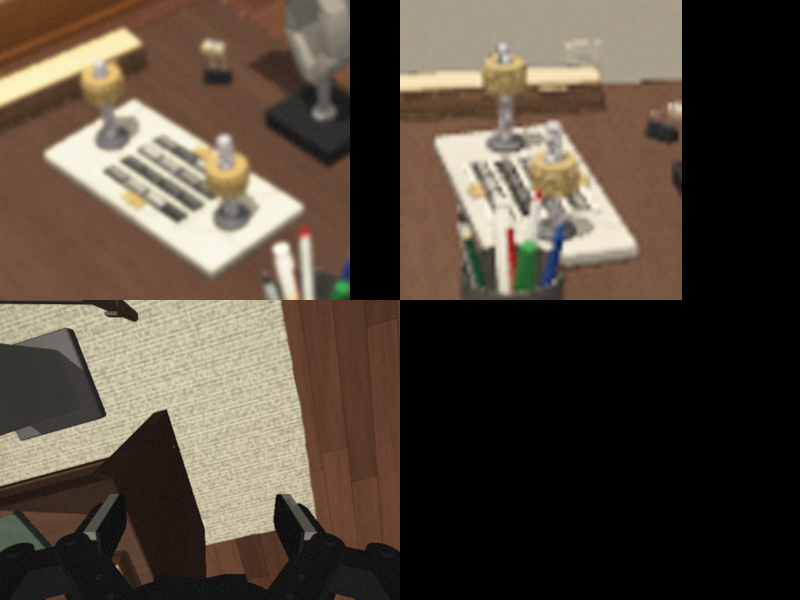

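The near post (scene crop, 225,150) has more rod above its collar, so it is post_low, at about (0.586,0.04). I'll go above the stand and look from there.

```bash
python3 -m crank '[-29,-20,-7,0,0,-29,-20,-7,0,0,-29,-20,-6,0,0,-29,-20,-6,0,0,-29,-20,-6,0,0,-29,-20,-6,0,0,-29,-20,-6,0,0,-29,-20,-6,0,0]'
python3 -m crank '[-29,-20,-6,0,0,-29,-20,-6,0,0,-29,-20,-6,0,0,-29,-20,-6,0,0,-29,-20,-6,0,0,-29,-20,-6,0,0,-29,-20,-6,0,0,-29,-20,-6,0,0]'
python3 -m crank '[0,0,0,0,0,0,0,0,0,0,0,0,0,0,0]'
python3 - <<'E'
from h import *
s=env.observe();print(s['qpos'].round(3),s['tcp_pos'],s['tool_rot'])
ci=env.camera_info("wrist");print(ci);cv2.imwrite("pics/w1.png",env.snapshot("wrist"))
np.save("w1.npy",ci,allow_pickle=True)
S=env.camera_info("scene");D=env.camera_info("side")
for a,b in(((268,84),(347,133)),((268,94),(348,147)),((335,130),(372,172)),((355,110),(392,157))): print(tri(S,a,D,b))
E
```

```text
t: 0.82
tcp_pos: [0.3419, 0.3604, 0.2814]
tool_rot: [0.135, 0.991, -0.0, -0.0]
force: [0.4, -0.3, 0.5]
finger_gap: 0.998
grip_force: 0.0
t: 1.48
tcp_pos: [0.5227, 0.1441, 0.3293]
tool_rot: [0.135, 0.991, -0.0, -0.0]
force: [0.9, 0.5, -0.5]
finger_gap: 0.998
grip_force: 0.0
t: 1.73
tcp_pos: [0.5217, 0.1457, 0.3288]
tool_rot: [0.135, 0.991, 0.0, -0.001]
force: [-0.1, 0.0, 0.1]
finger_gap: 0.997
grip_force: 0.0
[ 0.177 -0.047  1.494  0.     1.695 -1.122] [0.52171772 0.14574272 0.32880509] [ 1.35334237e-01  9.90799855e-01  6.43950190e-05 -5.35772013e-04]
{'fx': 408.55540236937526, 'fy': 408.55540236937526, 'cx': 319.7817192037651, 'cy': 235.70071328452073, 'xyz': array([0.44745559, 0.16662385, 0.4711088 ]), 'attitude': array([-0.12145369, -0.09229595,  0.59795476,  0.78688027])}
(array([0.71199489, 0.20116992, 0.27377174]), np.float64(0.0007930507558681788))
(array([0.72611954, 0.23095114, 0.22321147]), np.float64(0.011969471184107065))
(array([ 0.74774572, -0.00890414,  0.22227773]), np.float64(0.011391118944504555))
(array([ 0.79617762, -0.02427216,  0.26657507]), np.float64(0.005400798571007635))
```

View pics/w1.png

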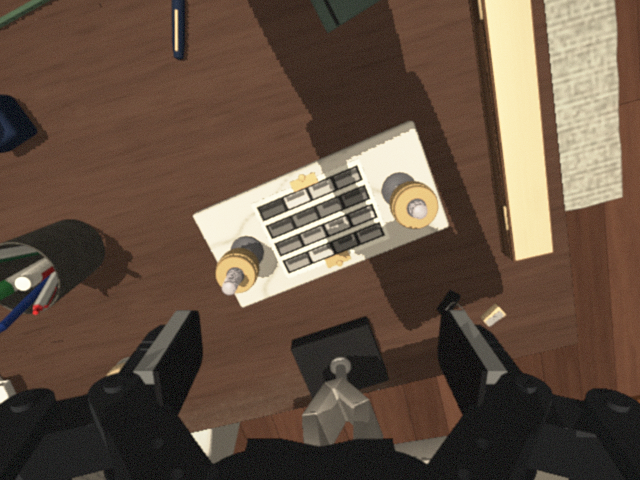

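The wrist view shows the slab corners at about (194,214), (414,122), (452,228) and (244,306). The low collar is near (236,272) and the set collar near (415,205).

```bash
python3 - <<'E'
from h import *
ci=np.load("w1.npy",allow_pickle=True).item()
im=cv2.imread("pics/w1.png")
g=im.astype(int)
white=((g.min(2)>150)&(g.max(2)-g.min(2)<60)).astype(np.uint8); white[310:]=0; white[:,470:]=0; white[:,:150]=0
cs=cv2.findContours(cv2.morphologyEx(white,cv2.MORPH_CLOSE,np.ones((9,9))),0,1)[0]
c=cv2.convexHull(max(cs,key=cv2.contourArea)); r=cv2.minAreaRect(c); q=cv2.approxPolyDP(c,12,True)[:,0]
P=[plane(ci,*p,.016) for p in q]; print(q.tolist(),np.round(P,4))
for n,p in(("low",(230,288)),("set",(419,209))): print(n,"rod top",plane(ci,*p,.121).round(4))
for n,p in(("low",(247,250)),("set",(399,188))): print(n,"foot",plane(ci,*p,.025).round(4))
o=np.hstack([cv2.resize(im[225:305,195:275],(400,400),interpolation=2),cv2.resize(im[165:245,370:450],(400,400),interpolation=2)])
cv2.imwrite("pics/c1.png",o)
E
```

```text
[[317, 162], [364, 259], [242, 306], [193, 215]] [[ 0.503   0.148   0.016 ]
 [ 0.6282  0.171   0.016 ]
 [ 0.6481  0.0111  0.016 ]
 [ 0.523  -0.0057  0.016 ]]
low rod top [0.5811 0.0422 0.121 ]
set rod top [0.5538 0.2278 0.121 ]
low foot [0.5775 0.043  0.025 ]
set foot [0.5536 0.2279 0.025 ]
```

View pics/c1.png

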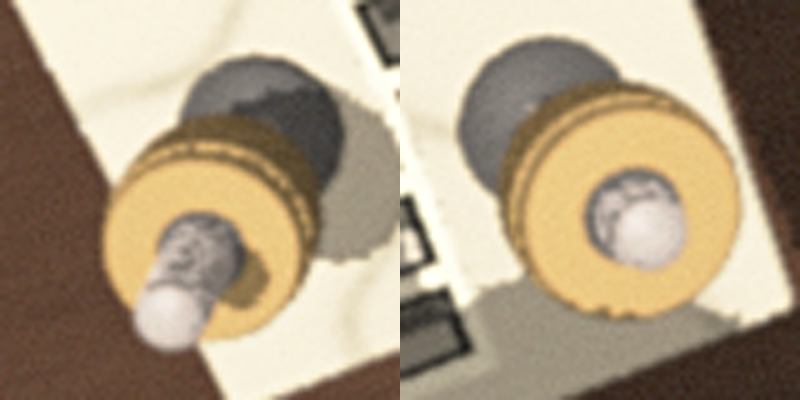

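```bash
python3 - <<'E'
from h import *
ci=np.load("w1.npy",allow_pickle=True).item()
L=plane(ci,229,288.6,.121);T=plane(ci,420,212,.121);print(L,T,np.linalg.norm(L-T),(L+T)/2,np.degrees(np.arctan2(-(T-L)[0],(T-L)[1])))
for a,p in((L,(235.6,274.6)),(T,(416.4,207.4))):
    z=np.linspace(.07,.12,501); d=[np.linalg.norm(plane(ci,*p,k)[:2]-a[:2]) for k in z]; print(z[np.argmin(d)],min(d))
E
```

```text
[0.58143155 0.04107473 0.121     ] [0.55668203 0.22806351 0.121     ] 0.18861956339069963 [0.56905679 0.13456912 0.121     ] 7.53974874375226
0.0879 0.0003412010733936144
0.1052 0.0005013577764512738
```

```bash
python3 -m crank '[-14.3,-14.1,21.5,0,0,-14.3,-14.1,21.5,0,0,-14.3,-14.1,21.5,0,0,-14.3,-14.1,21.5,0,0,-14.3,-14.1,21.5,0,0,-14.3,-14.1,21.5,0,0]' >/dev/null
python3 -m crank '[0,0,0,1.15,0,0,0,0,1.15,0,0,0,0,1.15,0,0,0,0,1.15,0,0,0,0,1.15,0,0,0,0,1.15,0,0,0,0,1.15,0,0,0,0,1.15,0]' >/dev/null
python3 -m crank '[0,0,0,1.15,0,0,0,0,1.15,0,0,0,0,1.15,0,0,0,0,1.15,0,0,0,0,1.15,0,0,0,0,1.15,0,0,0,0,1.15,0,0,0,0,1.15,0]' >/dev/null
python3 -m crank '[0,0,0,1.15,0,0,0,0,1.15,0,0,0,0,0,0,0,0,0,0,0]'
python3 - <<'E'
from h import *
s=env.observe();print(s['qpos'].round(3),s['tcp_pos'])
print(R.from_quat(s['tool_rot']).as_matrix().round(3))
E
```

```text
t: 3.95
tcp_pos: [0.5815, 0.0425, 0.2002]
tool_rot: [0.938, 0.347, -0.0, -0.0]
force: [0.4, 0.4, 0.1]
finger_gap: 0.998
grip_force: 0.0
[-0.015  0.101  1.577  0.     1.464  0.847] [0.58154153 0.04249577 0.20020429]
[[ 0.759  0.651 -0.   ]
 [ 0.651 -0.759  0.   ]
 [-0.    -0.    -1.   ]]
```

```bash
python3 -m crank '[-1,1.1,24,0,0,0,0,24,0,0,0,0,24,0,0,0,0,24,0,0,0,0,24,0,0,0,0,24,0,0,0,0,0,0,0,0,0,0,0,0]'
python3 -m crank '[0,0,0,0,0.5,0,0,0,0,0.7,0,0,0,0,1,0,0,0,0,1,0,0,0,0,1,0,0,0,0,1,0,0,0,0,1,0,0,0,0,1]' 25
python3 - <<'E'
from h import *
s=env.observe();print(s['qpos'].round(3),s['force'],s['moment'])
E
```

```text
t: 4.62
tcp_pos: [0.5803, 0.0403, 0.055]
tool_rot: [0.938, 0.346, -0.002, -0.001]
force: [0.5, 0.5, 0.9]
finger_gap: 0.998
grip_force: 0.0
t: 5.28
tcp_pos: [0.5828, 0.0405, 0.0585]
tool_rot: [0.939, 0.345, 0.001, -0.0]
force: [-4.9, 3.8, 8.8]
finger_gap: 0.508
grip_force: 26.5
[-1.900e-02  2.340e-01  1.699e+00  1.000e-03  1.207e+00  8.480e-01] [-4.92477979  3.84296751  8.7842079 ] [ 0.46945762  0.84579069 -0.06374858]
```

```bash
python3 -m crank '[0,0,-0.3,-1.1,1,0,0,-0.3,-1.1,1,0,0,-0.3,-1.1,1,0,0,-0.3,-1.1,1,0,0,-0.3,-1.1,1,0,0,-0.3,-1.1,1,0,0,-0.3,-1.1,1,0,0,-0.3,-1.1,1]'
python3 - <<'E'
from h import *
s=env.observe();print(s['qpos'].round(3),s['force'],s['moment'])
E
```

```text
t: 5.95
tcp_pos: [0.5817, 0.041, 0.0607]
tool_rot: [0.686, 0.728, 0.0, -0.001]
force: [-12.1, 5.0, 13.6]
finger_gap: 0.506
grip_force: 26.7
[-0.019  0.231  1.699  0.002  1.213 -0.08 ] [-12.11964168   4.990538    13.60429344] [ 0.90403072  1.71810805 -0.16667905]
```

```bash
python3 -m crank '[0,0,-0.5,-1.1,1,0,0,-0.5,-1.1,1,0,0,-0.5,-1.1,1,0,0,-0.5,-1.1,1,0,0,-0.4,-1.1,1,0,0,-0.3,-1.1,1,0,0,-0.3,-1.1,1,0,0,-0.3,-1.1,1]'
python3 - <<'E'
from h import *
s=env.observe();print(s['qpos'].round(3),s['force'],s['moment'])
E
python3 -m crank '[0,0,-0.3,-1.1,1,0,0,-0.3,-1.1,1,0,0,-0.3,-1.1,1,0,0,-0.3,-1.1,1,0,0,-0.3,-1.1,1,0,0,-0.3,-1.1,1,0,0,-0.3,-1.1,1,0,0,-0.3,-1.1,1]'
python3 - <<'E'
from h import *
s=env.observe();print(s['qpos'].round(3),s['force'],s['moment'])
E
```

```text
t: 6.62
tcp_pos: [0.5806, 0.0405, 0.0632]
tool_rot: [0.29, 0.957, 0.0, -0.001]
force: [-12.0, 2.1, 10.8]
finger_gap: 0.506
grip_force: 26.4
[-1.900e-02  2.270e-01  1.698e+00  1.000e-03  1.219e+00 -1.001e+00] [-11.96295263   2.06728967  10.80993999] [ 0.46198234  2.00140395 -0.09311709]
t: 7.28
tcp_pos: [0.5804, 0.0393, 0.0655]
tool_rot: [-0.165, 0.986, -0.0, -0.002]
force: [-13.0, -3.7, 11.5]
finger_gap: 0.504
grip_force: 26.6
[-2.000e-02  2.240e-01  1.697e+00 -1.000e-03  1.224e+00 -1.923e+00] [-13.03189547  -3.67265068  11.48091213] [-0.33128822  2.15403675 -0.08631049]
```

```bash
python3 -m crank '[0,0,-0.3,-1.05,1,0,0,-0.3,-1.05,1,0,0,-0.3,-1.05,1,0,0,-0.3,-1.05,1,0,0,-0.3,-1.05,1,0,0,-0.3,-1.05,1,0,0,0,0,1,0,0,0,0,1]'
python3 -m crank '[0,0,0,0,0,0,0,0,0,0,0,0,0,0,0,0,0,0,0,0,0,0,0,0,0]'
python3 - <<'E'
from h import *
s=env.observe();print(s['qpos'].round(3),s['force'],s['moment'],R.from_quat(s['tool_rot']).as_matrix().round(3))
E
```

```text
t: 7.95
tcp_pos: [0.5809, 0.0386, 0.0673]
tool_rot: [-0.474, 0.881, -0.0, -0.001]
force: [-11.1, -5.7, 8.3]
finger_gap: 0.506
grip_force: 26.5
t: 8.37
tcp_pos: [0.5822, 0.0399, 0.0664]
tool_rot: [-0.473, 0.881, -0.0, 0.0]
force: [-1.0, 0.2, -0.1]
finger_gap: 0.995
grip_force: 0.0
[-0.02   0.224  1.695  0.     1.222 -2.576] [-1.01491166  0.21382354 -0.06209412] [-0.00630016  0.01645278 -0.00691224] [[-0.552 -0.834  0.   ]
 [-0.834  0.552  0.   ]
 [-0.    -0.    -1.   ]]
```

```bash
python3 -m crank '[1.7,0.7,0,1.17,0,0,0,0,1.17,0,0,0,0,1.17,0,0,0,0,1.17,0,0,0,0,1.17,0,0,0,0,1.17,0,0,0,0,1.17,0,0,0,0,1.17,0]'>/dev/null
python3 -m crank '[0,0,0,1.17,0,0,0,0,1.17,0,0,0,0,1.17,0,0,0,0,1.17,0,0,0,0,1.17,0,0,0,0,1.17,0,0,0,0,1.17,0,0,0,0,1.17,0]' >/dev/null
python3 -m crank '[0,0,0,1.17,0,0,0,0,1.17,0,0,0,0,1.17,0,0,0,0,1.17,0,0,0,0,1.17,0,0,0,0,1.17,0,0,0,0,1.17,0,0,0,0,1.17,0]' >/dev/null
python3 -m crank '[0,0,0,1.17,0,0,0,0,1.17,0,0,0,0,1.17,0,0,0,0,1.17,0,0,0,0,0,0,0,0,0,0,0]'
python3 -m crank '[0,0,0,0,0.5,0,0,0,0,0.7,0,0,0,0,1,0,0,0,0,1,0,0,0,0,1,0,0,0,0,1,0,0,0,0,1]' 25
python3 - <<'E'
from h import *
s=env.observe();print(s['qpos'].round(3),s['force'],s['moment'])
E
```

```text
t: 10.87
tcp_pos: [0.5805, 0.0388, 0.0662]
tool_rot: [0.939, 0.343, 0.0, -0.0]
force: [0.1, -0.1, 1.1]
finger_gap: 1.002
grip_force: 0.0
t: 11.45
tcp_pos: [0.5805, 0.0387, 0.0663]
tool_rot: [0.94, 0.342, 0.0, 0.0]
force: [-0.9, -0.7, 2.4]
finger_gap: 0.505
grip_force: 28.3
[-0.022  0.22   1.7    0.     1.222  0.852] [-0.85608545 -0.68922171  2.44016985] [0.07812087 0.14008014 0.01274944]
```

```bash
python3 -m crank '[0,0,-0.3,-1.1,1,0,0,-0.3,-1.1,1,0,0,-0.3,-1.1,1,0,0,-0.3,-1.1,1,0,0,-0.3,-1.1,1,0,0,-0.3,-1.1,1,0,0,-0.3,-1.1,1,0,0,-0.3,-1.1,1]'
python3 -m crank '[0,0,-0.3,-1.1,1,0,0,-0.3,-1.1,1,0,0,-0.3,-1.1,1,0,0,-0.3,-1.1,1,0,0,-0.3,-1.1,1,0,0,-0.3,-1.1,1,0,0,-0.3,-1.1,1,0,0,-0.3,-1.1,1]' >/dev/null
python3 -m crank '[0,0,-0.3,-1.1,1,0,0,-0.3,-1.1,1,0,0,-0.3,-1.1,1,0,0,-0.3,-1.1,1,0,0,-0.3,-1.1,1,0,0,-0.3,-1.1,1,0,0,-0.3,-1.1,1,0,0,-0.3,-1.1,1]' 
python3 -m crank '[0,0,-0.3,-1.1,1,0,0,-0.3,-1.1,1,0,0,-0.3,-1.1,1,0,0,0,0,1]'
python3 -m crank '[0,0,0,0,0,0,0,0,0,0,0,0,0,0,0,0,0,0,0,0,0,0,0,0,0]'
python3 - <<'E'
from h import *
s=env.observe();print(s['qpos'].round(3),s['force'],s['moment'],R.from_quat(s['tool_rot']).as_matrix().round(3))
E
```

```text
t: 12.12
tcp_pos: [0.5815, 0.0382, 0.0688]
tool_rot: [0.688, 0.726, 0.001, 0.001]
force: [5.7, -0.8, -2.9]
finger_gap: 0.51
grip_force: 28.0
t: 13.45
tcp_pos: [0.5827, 0.04, 0.0737]
tool_rot: [-0.162, 0.987, 0.001, 0.003]
force: [11.8, 7.0, -7.0]
finger_gap: 0.508
grip_force: 27.5
t: 13.78
tcp_pos: [0.5825, 0.0404, 0.0746]
tool_rot: [-0.331, 0.944, 0.0, 0.003]
force: [11.9, 8.4, -6.7]
finger_gap: 0.508
grip_force: 27.6
t: 14.2
tcp_pos: [0.5803, 0.0385, 0.0742]
tool_rot: [-0.326, 0.945, -0.0, -0.0]
force: [-0.8, 0.4, -0.4]
finger_gap: 1.002
grip_force: 0.0
[-0.022  0.21   1.695 -0.     1.236 -2.258] [-0.75660427  0.35076202 -0.40608615] [ 0.05066008  0.02492383 -0.00559063] [[-0.787 -0.617 -0.   ]
 [-0.617  0.787 -0.   ]
 [ 0.     0.    -1.   ]]
```

```bash
python3 -m crank '[0,0,-25,0,0,0,0,-30,0,0,0,0,-30,1,0,0,0,-26,1,0,0,0,0,1.05,0.5,0,0,0,1.05,1,0,0,0,1,1]' >/dev/null
python3 -m crank '[11,24,5,0,1,11,24,5,0,1,11,24,5,0,1,10,23,10,0,1,0,0,0,0,1,0,0,0,0,1,0,0,0,0,1]'
python3 - <<'E'
from h import *
ci=env.camera_info("wrist");im=env.snapshot("wrist");cv2.imwrite("pics/w2.png",im);np.save("w2.npy",ci,allow_pickle=True)
print(ci['xyz'],R.from_quat(env.observe()['tool_rot']).as_matrix().round(3)[:2,:2])
E
```

```text
t: 15.37
tcp_pos: [0.5257, 0.127, 0.1606]
tool_rot: [-0.066, 0.998, -0.0, 0.0]
force: [-0.8, 0.8, -0.1]
finger_gap: 0.001
grip_force: 0.0
[0.44902487 0.11692396 0.3028065 ] [[-0.991 -0.131]
 [-0.131  0.991]]
```

View pics/w2.png

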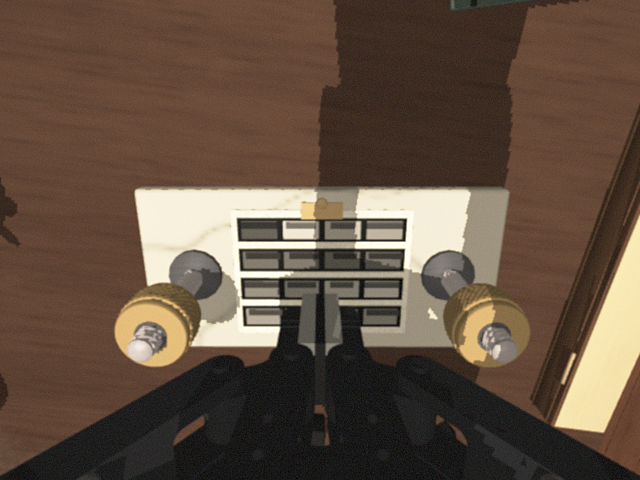

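The symmetric wrist view shows both collars almost level, low at (158,332) and set at (487,333). I'll measure their top faces.

```bash
python3 - <<'E'
from h import *
ci=np.load("w2.npy",allow_pickle=True).item();im=cv2.imread("pics/w2.png")
C=[]
for n,(x0,x1),tip in(("low",(105,215),None),("set",(430,540),None)):
    s=im[275:375,x0:x1];h=cv2.cvtColor(s,cv2.COLOR_BGR2HSV)
    m=((h[...,0]>10)&(h[...,0]<28)&(h[...,1]>85)&(h[...,2]>150)).astype(np.uint8)
    m=cv2.morphologyEx(m,cv2.MORPH_OPEN,np.ones((3,3)))
    c=max(cv2.findContours(m,0,1)[0],key=cv2.contourArea);e=cv2.fitEllipse(cv2.convexHull(c))
    p=(e[0][0]+x0,e[0][1]+275);print(n,np.round(p,1),np.round(e[1],1),cv2.boundingRect(c))
    C.append(cv2.resize(np.hstack([s,cv2.merge([m*255]*3)]),None,fx=3.6,fy=2.9,interpolation=2))
cv2.imwrite("pics/c2.png",np.vstack(C))
E
```

```text
low [151.3 330.8] [70.8 74.6] (10, 21, 72, 71)
set [479.3 333.5] [36.4 61.1] (29, 29, 37, 59)
```

View pics/c2.png

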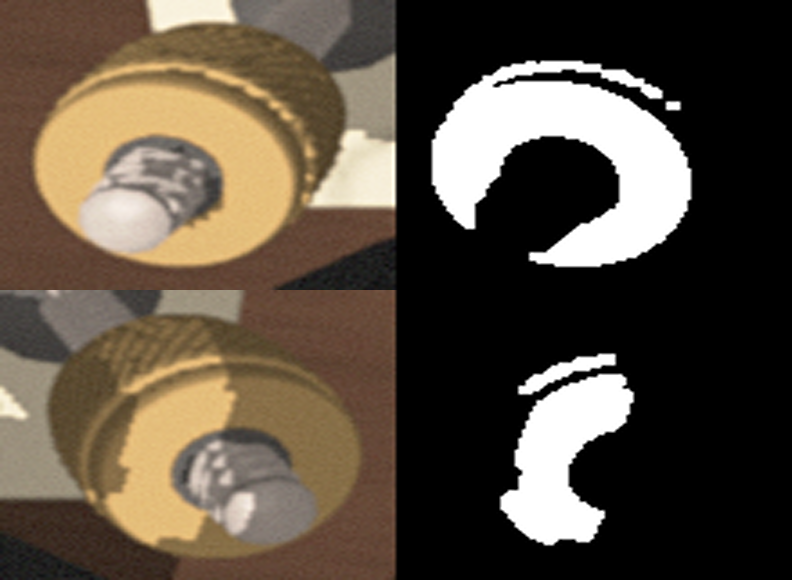

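By the readings from this crop the two top faces differ by well under 1 mm: their rim rows match, and the rod-tip-to-face gaps are 20.2 and 20.0 px. Next I'll look at the bridge.

```bash
python3 -m crank '[0,0,-30,0,1,0,0,-35,0,1,7,-38,0,0,1,7,-38,0,0,1,7,-38,0,0,1,7,-38,0,0,1,7,-38,0,0,1,7,-38,0,0,1]' >/dev/null
python3 -m crank '[7,-38,0,0,1,7,-38,0,0,0.5,7,-38,0,0,0,7,-38,0,0,0,7,-38,0,0,0,7,-38,0,0,0,0,0,0,1,0,0,0,0,1,0]' >/dev/null
python3 -m crank '[0,0,0,1,0,0,0,0,0.6,0,0,0,0,0,0,0,0,0,0,0]'
python3 - <<'E'
from h import *
s=env.observe();print(s['qpos'].round(3),R.from_quat(s['tool_rot']).as_matrix().round(3)[:2,:2])
ci=env.camera_info("wrist");im=env.snapshot("wrist");cv2.imwrite("pics/w3.png",im);np.save("w3.npy",ci,allow_pickle=True)
E
```

```text
t: 17.08
tcp_pos: [0.5016, -0.3369, 0.2256]
tool_rot: [0.122, 0.993, -0.0, 0.0]
force: [0.0, -0.7, -0.1]
finger_gap: 0.997
grip_force: 0.0
[-0.676  0.144  1.484 -0.     1.513 -2.002] [[-0.97   0.242]
 [ 0.242  0.97 ]]
```

View pics/w3.png

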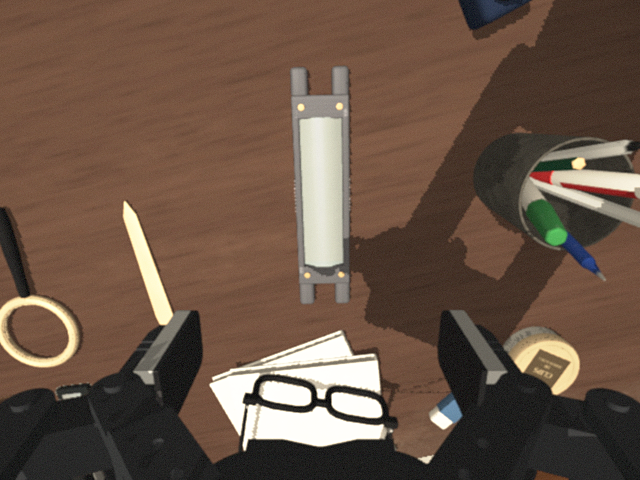

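The wrist view shows the bridge upright in the image, with prong ends at about (320,68) and (326,303). The tin is at (542,360), clear of the fingers.

```bash
python3 - <<'E'
from h import *
ci=np.load("w3.npy",allow_pickle=True).item()
s=env.observe();M=R.from_quat(s['tool_rot']).as_matrix();t=s['tcp_pos']
for a,b in(((320,68),(326,303)),((320.5,106.5),(324,275))):
    A,B=plane(ci,*a,.012),plane(ci,*b,.012);m=(A+B)/2
    print(np.linalg.norm(A-B),m,"tool shift mm",(M.T@(m-t)*1000).round(1),"axis in tool",(M.T@(A-B)).round(4))
# collar check
c2=np.load("w2.npy",allow_pickle=True).item()
for tip,p in(((139.7,351.6),(151,334.8)),((505.6,350.2),(492.4,334.8))):
    a=plane(c2,*tip,.121);z=np.linspace(.09,.12,301);d=[np.linalg.norm(plane(c2,*p,k)[:2]-a[:2]) for k in z];print(a.round(4),z[np.argmin(d)].round(4))
E
```

```text
0.21044978951653984 [ 0.50113018 -0.33345165  0.012     ] tool shift mm [  1.4   3.  213.6] axis in tool [ 2.104e-01 -5.800e-03 -1.000e-04]
0.15150079200900565 [ 0.50115199 -0.33428176  0.012     ] tool shift mm [  1.1   2.2 213.6] axis in tool [ 1.515e-01 -3.300e-03 -1.000e-04]
[0.5804 0.0411 0.121 ] 0.1053
[0.5549 0.2271 0.121 ] 0.1056
```

```bash
python3 -m crank '[1.2,2.6,30,0,0,0,0,30,-0.25,0,0,0,30,0,0,0,0,30,0,0,0,0,30,0,0,0,0,30,0,0,0,0,22,0,0,0,0,12,0,0]'
python3 -m crank '[0,0,8,0,0,0,0,2,0,0,0,0,0,0,0,0,0,0,0,0.3,0,0,0,0,0.4,0,0,0,0,0.45,0,0,0,0,1,0,0,0,0,1]' 45
python3 -m crank '[0,0,0,0,1,0,0,0,0,1,0,0,0,0,1]'
python3 - <<'E'
from h import *
s=env.observe();print(s['qpos'].round(3),s['force'],s['moment'])
E
```

```text
t: 17.8
tcp_pos: [0.4994, -0.3317, 0.0077]
tool_rot: [0.109, 0.994, 0.001, -0.002]
force: [-1.7, 0.5, -0.3]
finger_gap: 1.002
grip_force: 0.0
t: 18.47
tcp_pos: [0.5023, -0.3339, 0.0032]
tool_rot: [0.109, 0.994, -0.001, 0.001]
force: [-1.7, 0.1, 5.6]
finger_gap: 0.541
grip_force: 46.4
t: 18.72
tcp_pos: [0.5023, -0.3339, 0.0032]
tool_rot: [0.109, 0.994, -0.001, 0.001]
force: [-1.5, -0.1, 5.7]
finger_gap: 0.546
grip_force: 46.4
[-0.672  0.355  1.665 -0.     1.118 -2.023] [-1.49738599 -0.1128271   5.69307141] [0.03660893 0.23262429 0.09937108]
```

```bash
python3 -m crank '[0,0,-8,0,1,0,0,-20,0,1,0,0,-28,0,1,0,0,-28,0,1,0,0,-28,0,1,0,0,-28,0,1,0,0,-28,0,1,0,0,-28,0,1]'
python3 -m crank '[0,0,0,0.6,1,0,0,0,1.1,1,0,0,0,1.1,1,0,0,0,1.1,1,0,0,0,1.1,1,0,0,0,1.1,1,0,0,0,1.1,1,0,0,0,1.1,1]'
python3 -m crank '[0,0,0,1.1,1,0,0,0,1.1,1,0,0,0,0.8,1,0,0,0,0.45,1,0,0,0,0,1]'
python3 - <<'E'
from h import *
s=env.observe();M=R.from_quat(s['tool_rot']).as_matrix();print(s['qpos'].round(3),s['force'],s['moment'],M[:2,:2].round(3))
print((M.T@(np.array([.568,.1337,.2])-s['tcp_pos'])*1000).round(1))
E
```

```text
t: 19.38
tcp_pos: [0.5009, -0.3327, 0.1992]
tool_rot: [0.109, 0.994, 0.0, 0.0]
force: [0.3, -0.5, -1.7]
finger_gap: 0.539
grip_force: 46.9
t: 20.05
tcp_pos: [0.5011, -0.3328, 0.1978]
tool_rot: [0.52, 0.854, 0.0, -0.0]
force: [-1.3, -0.5, -1.5]
finger_gap: 0.544
grip_force: 47.0
t: 20.47
tcp_pos: [0.5011, -0.3328, 0.1977]
tool_rot: [0.664, 0.748, 0.0, -0.0]
force: [-0.5, -0.3, -1.7]
finger_gap: 0.546
grip_force: 47.0
[-0.671  0.152  1.526  0.     1.464 -0.79 ] [-0.50204867 -0.31781256 -1.72980063] [-0.01370796  0.0344625  -0.01894705] [[-0.118  0.993]
 [ 0.993  0.118]]
[455.3 121.7  -2.3]
```

```bash
python3 -m crank '[15,4,0,-0.15,1,30,8,0,0,1,30,8,0,0,1,30,8,0,0,1,30,8,0,0,1,30,8,0,0,1,30,8,0,0,1,30,8,0,0,1]'
python3 -m crank '[30,8,0,0,1,30,8,0,0,1,30,8,0,0,1,30,8,0,0,1,30,8,0,0,1,30,8,0,0,1,30,8,0,0,1,20,5.7,0,0,1]'
python3 -m crank '[0,0,0,0,1,0,0,0,0,1,0,0,0,0,1]'
python3 - <<'E'
from h import *
s=env.observe();M=R.from_quat(s['tool_rot']).as_matrix();print(s['qpos'].round(3),s['force'],s['moment'],M[:2,:2].round(3))
print((M.T@(np.array([.568,.1337,.2])-s['tcp_pos'])*1000).round(1))
ci=env.camera_info("wrist");im=env.snapshot("wrist");np.save("w4.npy",ci,allow_pickle=True);cv2.imwrite("pics/w4.png",im)
b=env.snapshot("scene")
cv2.imwrite("pics/s4.png",b)
E
```

```text
t: 21.13
tcp_pos: [0.53, -0.0998, 0.1977]
tool_rot: [0.656, 0.755, 0.0, 0.0]
force: [0.9, 0.2, -2.1]
finger_gap: 0.543
grip_force: 47.0
t: 21.8
tcp_pos: [0.5595, 0.1376, 0.1976]
tool_rot: [0.656, 0.755, 0.0, -0.0]
force: [-0.3, -0.5, -1.8]
finger_gap: 0.545
grip_force: 47.0
t: 22.05
tcp_pos: [0.5597, 0.1343, 0.1973]
tool_rot: [0.656, 0.754, -0.0, 0.0]
force: [-0.5, 0.3, -1.7]
finger_gap: 0.537
grip_force: 47.0
[ 0.147  0.083  1.601 -0.     1.458  0.008] [-0.51521105  0.34925607 -1.73361581] [0.00531598 0.04830828 0.00673692] [[-0.138  0.99 ]
 [ 0.99   0.138]]
[-1.8  8.1 -2.7]
```

View pics/w4.png

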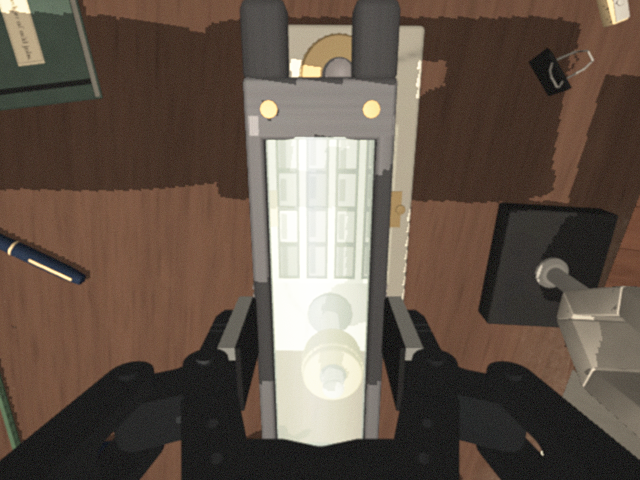

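The wrist view shows the bridge square in the grip, with screws at (269,109) and (371,108). The set post lies in the upper fork at about (338,68), and the low post shows through the lens at (333,377).

```bash
python3 - <<'E'
from h import *
ci=np.load("w4.npy",allow_pickle=True).item()
s=env.observe();M=R.from_quat(s['tool_rot']).as_matrix();t=s['tcp_pos']
for n,p,z in(("screws",(320,108.5),.206),("prong ends",(321,0),.206),("slot end",(320.5,78),.206),("set tip",(338,68),.121),("low tip",(333,377),.121)):
    w=plane(ci,*p,z);print(n,w.round(4),(M.T@(w-t)*1000).round(1))
for p in((.568,.1337),(.581,.0395),(.5549,.2271),(.5684,.1345)): print(p,(M.T@(np.array([*p,0])-t)*1000).round(1)[:2])
E
```

```text
screws [0.5495 0.2105 0.206 ] [77.7  0.1 -8.7]
prong ends [0.5456 0.2403 0.206 ] [107.7   0.3  -8.7]
slot end [0.5484 0.2193 0.206 ] [86.6  0.3 -8.7]
set tip [0.5557 0.2302 0.121 ] [96.4  9.  76.3]
low tip [0.5801 0.0509 0.121 ] [-84.5   8.7  76.4]
(0.568, 0.1337) [-0.8  8. ]
(0.581, 0.0395) [-95.9   8.1]
(0.5549, 0.2271) [93.5  7.8]
(0.5684, 0.1345) [-0.1  8.5]
```

```bash
python3 -m crank '[-2.2,8.1,10,0,1,0,0,15,0,1,0,0,15,0,1,0,0,12,0,1,0,0,8,0,1,0,0,0,0,1,0,0,0,0,1]'
python3 -m crank '[0,0,4,0,1,0,0,4,0,1,0,0,4,0,1,0,0,4,0,1,0,0,4,0,1,0,0,4,0,1,0,0,0,0,1,0,0,0,0,1]'
python3 - <<'E'
from h import *
s=env.observe();M=R.from_quat(s['tool_rot']).as_matrix();print(s['force'],s['moment'])
ci=env.camera_info("wrist");im=env.snapshot("wrist");cv2.imwrite("pics/w5.png",im)
print((M.T@(np.array([.568,.1337,.1087])-s['tcp_pos'])*1000).round(1))
E
```

```text
t: 22.73
tcp_pos: [0.5682, 0.1328, 0.1371]
tool_rot: [0.657, 0.754, -0.0, -0.0]
force: [0.4, 0.3, -1.4]
finger_gap: 0.544
grip_force: 46.9
t: 23.4
tcp_pos: [0.5681, 0.1332, 0.1128]
tool_rot: [0.657, 0.754, -0.0, -0.0]
force: [0.1, -0.6, -1.7]
finger_gap: 0.546
grip_force: 46.9
[ 0.06126272 -0.63162122 -1.68261555] [-0.0577046   0.01166875  0.03754881]
[ 0.5 -0.1  4.1]
```

View pics/w5.png

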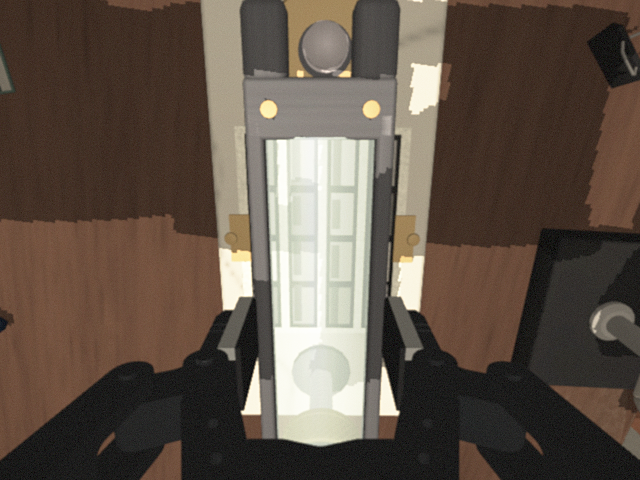

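The wrist view shows the post inside the upper fork at (326,47), about 1.5 mm right of the slot's centre line. I'll nudge it and set the bridge down.

```bash
python3 -m crank '[0,0.8,0,0.08,1,0,0,1,0,1,0,0,1,0,1,0,0,1,0,1,0,0,0,0,1,0,0,0,0,1]'
python3 -m crank '[0,0,0.7,0,1,0,0,0.7,0,1,0,0,0,0,1,0,0,0,0,1]'
python3 - <<'E'
from h import *
s=env.observe();print(s['force'],s['moment'],s['tcp_pos'])
E
```

```text
t: 23.95
tcp_pos: [0.5692, 0.1333, 0.1102]
tool_rot: [0.66, 0.751, -0.0, -0.0]
force: [-1.1, -0.1, -1.5]
finger_gap: 0.542
grip_force: 47.0
t: 24.28
tcp_pos: [0.5692, 0.1333, 0.1088]
tool_rot: [0.66, 0.751, -0.0, -0.0]
force: [-0.3, -0.4, -2.1]
finger_gap: 0.547
grip_force: 47.0
[-0.25571548 -0.42781159 -2.07012583] [0.02094148 0.0154715  0.01302748] [0.56920056 0.13332174 0.10881917]
```

```bash
python3 -m crank '[0,0,0.5,0,1,0,0,0,0,1,0,0,0.5,0,1,0,0,0,0,1]' | egrep 'tcp_pos|^force'
python3 -m crank '[0,0,0.5,0,1,0,0,0,0,1]'| egrep 'tcp_pos|^force'
python3 -c "
from h import *
s=env.observe();print(s['force'],s['moment'])"
```

```text
tcp_pos: [0.5693, 0.1333, 0.108]
force: [0.9, -0.0, -2.5]
tcp_pos: [0.5694, 0.1333, 0.1079]
force: [-1.7, -0.4, 2.8]
[-1.70047871 -0.43485099  2.80844543] [-0.05710781  0.43686308 -0.05892926]
```

```bash
python3 -m crank '[0,0,0.2,0,1,0,0,0,0,0.4,0,0,0,0,0.3,0,0,0,0,0.2,0,0,0,0,0,0,0,0,0,0,0,0,0,0,0]'
python3 -m crank '[0,0,-8,0,0,0,0,-15,0,0,0,0,-25,0,0,0,0,-30,0,0,0,0,-30,0,0,0,0,0,0,0,0,0,0,0,0]'
python3 - <<'E'
from h import *
s=env.observe();print(s['force'])
ci=env.camera_info("wrist");im=env.snapshot("wrist");np.save("w6.npy",ci,allow_pickle=True)
sc=env.snapshot("scene")[130:250,180:320]
sd=env.snapshot("side")[165:250,270:350]
o=np.zeros((600,800,3),np.uint8);o[:,:500]=cv2.resize(im,(800,600))[:,150:650];o[:257,500:]=cv2.resize(sc,(300,257),interpolation=2);o[270:589,500:]=cv2.resize(sd,(300,319),interpolation=2)
cv2.imwrite("pics/m6.png",o)
E
```

```text
t: 25.37
tcp_pos: [0.5692, 0.1334, 0.1071]
tool_rot: [0.66, 0.751, -0.0, -0.0]
force: [-0.7, -0.4, 0.1]
finger_gap: 1.0
grip_force: 0.0
t: 25.95
tcp_pos: [0.571, 0.1336, 0.2189]
tool_rot: [0.66, 0.751, 0.002, 0.002]
force: [0.2, -0.3, 0.2]
finger_gap: 1.0
grip_force: 0.0
[ 0.16534694 -0.30858889  0.24866413]
```

View pics/m6.png

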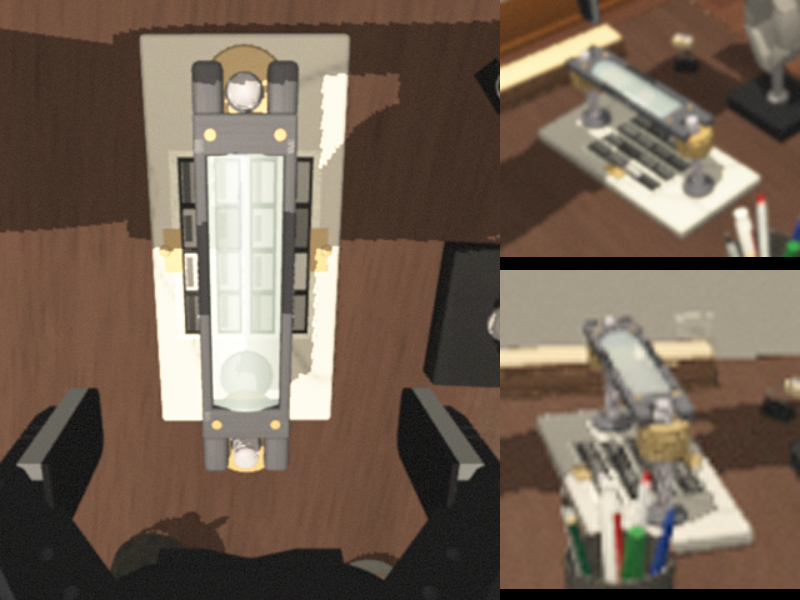

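The pictures show a rod standing in each fork, at (245,92) and (246,455). The bridge lies on both collars, released, and the arm is clear.

```bash
python3 -c "
from rig import env
print(env.job_done())"
```

```text
the job is handed in; nothing more can be done
None
```

The job is handed in, with no verdict returned: the run-down collar is up level with the other (about 0.3 mm apart by camera), and the bridge lies across both collars with a post in each fork, released, with the arm clear.

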